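# Guide the counter home along the track board

### The arm

A 6-joint arm with a two-finger parallel gripper is mounted at the origin on the work surface. World frame = base frame: x ahead of the robot, y to its left, z up, the work surface at z = 0. Lengths are in m, angles in rad, forces in N, time in s.
With the tool pointing down it reaches from about 0.3 to 0.85 m from the base axis. Payload 5.4 kg.
Tool frame: the origin (TCP) lies at the very end of the fingers, on their centre line; the grasp point (between the pads) lies 19 mm behind it; z points along the fingers, y is the line along which they close (so a half turn about z gives the same grasp; the last joint's range is limited). The gripper opens to 85 mm and grips with 20 to 120 N. Pads are 22 mm wide; open, the fingers measure 114 mm over their backs; the gripper's body (76 mm by 85 mm) begins 54 mm behind the grasp point. The pads swing forward as they close: fully open they stand 13 mm farther back than shut.
Start: joints at [0.938, 0.158, 1.597, -0, 1.386, -0.21], TCP at [0.236, 0.524, 0.231] pointing down, gripper open.
Joint ranges: [-2.91, 2.91], [-0.94, 2.29], [0.18, 2.7], [-1.29, 4.43], [0.17, 2.64], [-3, 3]. Speed limits (rad/s): [2.57, 2.57, 3.14, 3.14, 3.14, 3.14].

### API

Orientations are given as a unit quaternion [w, x, y, z].
In Python, from workcell import manip, get_image, camera_info, workorder gives the robot as it stands. The module is installed in compiled form; this text tells all that it offers.
- The arm moves only by the tool play_rows, never from a script. Its argument "deltas" is a list that holds one entry, the list of rows, each a list of 5 numbers: the closure, from 0 (fully open) to 1 (shut), then the shift along the tool's x, y, z in cm, then the turn about the tool's z in rad. A call has exactly 10 rows; each row shifts and turns the commanded pose from where the row before left it, along the tool's axes as they then stand; what a row does not reach is not made up. A row lasts 1/8 s, in which the tool goes at most 62.5 mm and 10.7 degrees, less where a joint would pass 70% of its speed; a pose out of reach is approached as far as the arm can. A call with a gripper value outside its range is refused whole. The fingers move at their own pace and stop on an object; "squeeze" is the grip in N (left out, the last holds). Time passes only in rows, so rows that do not move let the fingers close, or fill a call up. It gives the time, the measured TCP pose, the force, the opening and the grip force at its end, in the units of the state.
- manip.observe(): the state, without advancing time (a new reading comes with each control period).
- get_image(name): name is "side" or "top" or "wrist"; returns (picture, depth): 480x640x3 uint8, blue, green, red; 480x640 float32, m along the optical axis (not along the pixel's ray), 0 where there is no reading.
- camera_info(name): a dict with "camera_matrix" (3x3 intrinsics, pixels), "position" and "orientation" of the camera in the world; the wrist camera has in their place "mount" (4x4, takes a point from camera to tool coordinates, whose origin is the TCP and whose axes are the flange's). Camera axes: x right, y down, z forward; pixel columns grow to the right and rows downward; lengths in m; the calibration is good to about 2 mm. A picture is of the moment at which its call begins: read the wrist's pose just before it. camera_info takes no time and is no camera call.
- workorder.finish_job(): hands the job in; it is judged then, once.
The state is a dict: "t": time; "qpos": joint angles; "qd": joint speeds; "joint_efforts": joint torques, N m; "eef_pos": TCP position; "tcp_rot": TCP orientation; "force": force on the tool from outside, world axes, zero at the start; "moment": the same for the moment, N m; "finger_gap": opening from 0.0 (shut) to 1.0 (fully open); "finger_force": force on a finger pad.
Only numpy, scipy, OpenCV 4.12 (cv2) and the standard library are available. Lean on these libraries where they do the work, as an engineer would, in place of code of your own. Each camera call takes 0.05 s, during which the arm holds its last target. There are 200 camera calls.

### The job

Take the green-handled stylus from its slotted stand and, with its tip, push the red gate of the track board fully open. Then lower the tip into the track behind the yellow counter and slowly (about 4 cm a second), without lifting the counter out, push it along the whole track until it covers the blue home spot at the other end. Finally hang the stylus back in the slot of its stand, upright by its collar; press gently, touch the counter only with the stylus, and leave the cup, glue stick and duster alone.

Things in the scene. Friction and masses are not known exactly. Their poses are not given: they have to be found in the camera images.
- board: Fixed light-wood board, 270 x 370 x 15 mm thick (x, y, z), origin at the centre of its underside. A grey track lies on its top (track floor at z = 15 mm) between orange rails 12 mm high (to z = 27) and 8 mm thick, 49 mm apart, closed by rails at both ends. The gate crosses the track at y = 75; its two grey cheeks, 30 mm high, stand at x = 60 to 110, y = 49 to 101, outside the track.
- track_start (a point): Track floor at the closed start end, at (-75, -150, 15) mm in the board's frame, same axes. Track centre line in the board's frame (x, y, mm): straight from here to (-75, -61); arc of radius 60 through (-67, -31) to (-45, -9); straight to (-15, 9); arc of radius 60 through (7, 31) to (15, 61); straight to the closed home end (15, 160).
- home (a point): Centre of the blue home spot (44 mm across), at (15, 136, 27) mm in the board's frame: where the counter's centre belongs. A counter pushed against the end rail is centred 2 mm beyond it.
- gate (a joint): Slide of the red gate along the board's +x axis, m: near 0 = shut (bar across the track, blocking the counter), 0.066 = fully open, at its stop. It stays where it is left; about 1.2 N moves it.
- gate_face (a point): Middle of the red gate's push plate, on the face that looks to board -x: push here towards board +x. Plate 44 mm wide (board y), 28 mm high (29 to 57 mm above the board's underside), 8 mm thick; the bar behind it (22 mm wide, 12 mm thick) passes over the rails. At joint 0 it is at x = -20, y = 75 mm on the board. The stylus pushing it crosses above the rails.
- counter_center (a point): Centre of the loose yellow counter, an upright disc 44 mm across and 24 mm high, 60 g, of slippery plastic, lying flat in the first straight of the track; its centre is 12 mm above the track floor. At least 35 mm of track is free between its rim and the start end. Pushed from behind along the centre line, it follows the bends along the rails by itself.
- stylus_grip (a point): Centre of the stylus handle, to be grasped, 128 mm above the tip. Stylus 165 mm long, 100 g, hanging upright at the start, z axis up, axes as the stand's. From the tip up: round steel shaft 12 mm across, 85 mm long; white collar 38 mm across, 6 mm thick; green square handle 20 x 20 mm, 74 mm high, sides along x and y. Hung, the tip is 15 mm above the table.
- stylus_tip (a point): Bottom end of the stylus shaft, on its axis; axes as for the handle.
- stylus_collar (a point): Centre of the underside of the stylus collar, 85 mm above the tip.
- holder: Fixed stand of the stylus, origin at the centre of its underside. Black base 110 x 100 x 8 mm; grey fork plate on top, upper face at z = 100 mm, 8 mm thick, x = -30 to 46, y = -30 to 30 mm, with a slot 20 mm wide along x, open at the -x side and closed at x = +12 mm. The post under the fork is at x = 30 to 46. Nothing stands above the fork plate.
- seat (a point): Centre of the place in the slot where the stylus collar's underside rests, at (0, 0, 100) mm in the stand's frame.
- cup: White cup, 72 mm across, 90 mm high, bystander; origin at the centre of its underside.
- glue: Orange glue stick, 34 mm across, 100 mm high, bystander; origin at the centre of its underside.
- duster: Whiteboard duster, blue with a grey felt sole, 50 x 110 x 32 mm, bystander; origin at the centre of its underside.

How it is judged:
By the outcome, as a careful person would: the job done as asked, in the order asked, and still so for the second after the job is handed in, with the robot touching nothing.
It also fails if it takes over 64 s, if anything falls off the work surface, if the arm or the gripper's body presses on something with over 40 N, if the wrist force passes 120 N, or if a joint passes its speed limit or range.

## Working session

There is one attempt and no reset: what is moved stays moved. The work goes in short steps, Python scripts to look and compute and a tool call to move; the robot and the scene stay as the last step left them, time stands still between calls to the robot, and variables do not carry over. Pictures are saved under pics/ and viewed, at most 12 in all, crops included, and the job is handed in when it is done.

Besides the shell and the picture viewer there is one more tool, called after "Call:" by a JSON object that holds its "op" and its "data", one argument or row to a line. play_rows: Moves the arm, as the interface text tells. Its arguments: {"type":"object","properties":{"deltas":{"type":"array","items":{"type":"array","items":{"type":"array","items":{"type":"number"}}}},"squeeze":{"type":"number"}},"required":["deltas"]}

```bash
mkdir -p pics; python3 - <<'E'
from workcell import manip,get_image,camera_info
import cv2,numpy as np
s=manip.observe();print(s['t'],s['eef_pos'],s['tcp_rot'])
for n in('side','top'):
    im,d=get_image(n);cv2.imwrite(f'pics/{n}0.png',im);np.save(f'pics/{n}0.npy',d);print({k:np.round(v,4).tolist() for k,v in camera_info(n).items() if not isinstance(v,str)})
print(camera_info('wrist'))
E
```

```text
0.0 [0.2355879  0.52385285 0.23031213] [-3.88472568e-04  2.09813855e-01  9.77740876e-01 -8.79749537e-04]
{'camera_matrix': [[520.1593, 0.0, 313.7667], [0.0, 520.1593, 246.6835], [0.0, 0.0, 1.0]], 'position': [0.4682, -0.5937, 0.8779], 'orientation': [-0.3529, 0.9351, -0.0319, 0.0081]}
{'camera_matrix': [[466.8436, 0.0, 326.2442], [0.0, 466.8436, 247.6484], [0.0, 0.0, 1.0]], 'position': [0.378, 0.0854, 1.0971], 'orientation': [-0.0339, 0.7096, -0.7015, 0.0568]}
{'camera_matrix': array([[425.31898403,   0.        , 323.05988125],
       [  0.        , 425.31898403, 235.82369207],
       [  0.        ,   0.        ,   1.        ]]), 'mount': array([[ 1.13474541e-04, -9.45177329e-01, -3.26557505e-01,
         8.35971220e-02],
       [ 9.99999868e-01, -5.66561424e-05,  5.11470798e-04,
        -2.21989457e-04],
       [-5.01932091e-04, -3.26557520e-01,  9.45177197e-01,
        -1.42136073e-01],
       [ 0.00000000e+00,  0.00000000e+00,  0.00000000e+00,
         1.00000000e+00]])}
```

View pics/top0.png

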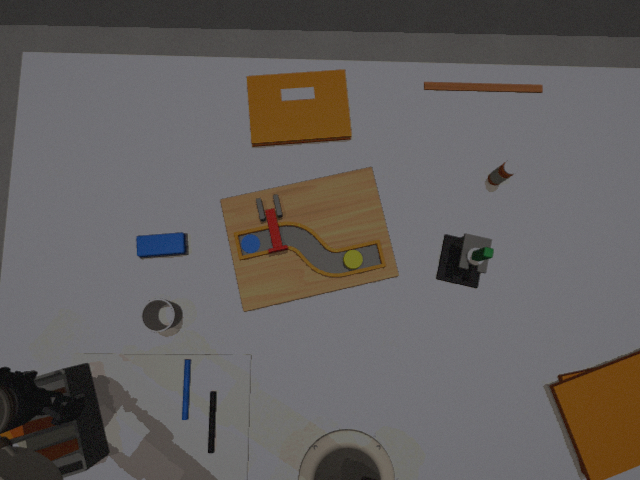

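View pics/side0.png

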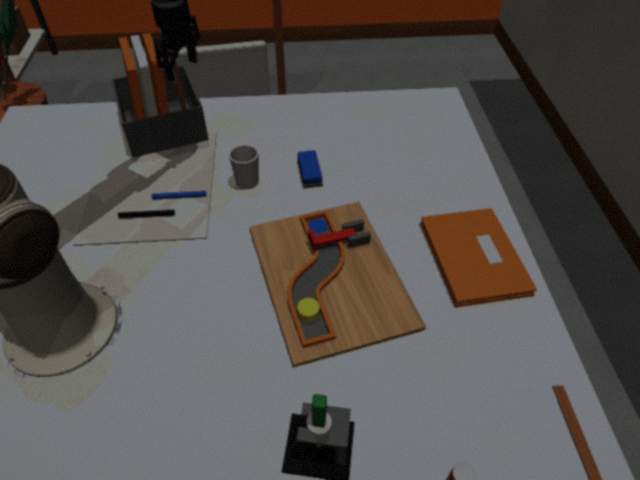

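```bash
cat > h.py <<'E'
import numpy as np,cv2
from scipy.spatial.transform import Rotation as R
from workcell import manip,get_image,camera_info
def q(w): return R.from_quat([w[1],w[2],w[3],w[0]])
def cam(n,s=None):
    c=camera_info(n);K=c['camera_matrix']
    if n!='wrist': return K,q(c['orientation']).as_matrix(),np.array(c['position'])
    s=s or manip.observe();M=c['mount'];T=q(s['tcp_rot']).as_matrix()
    return K,T@M[:3,:3],T@M[:3,3]+np.array(s['eef_pos'])
def ray(C,px):
    K,Rm,p=C;d=Rm@np.linalg.inv(K)@np.array([px[0],px[1],1.]);return p,d/np.linalg.norm(d)
def plane(C,px,z):
    p,d=ray(C,px);return p+d*(z-p[2])/d[2]
def tri(a,b):
    (p,d),(r,e)=a,b
    t=np.linalg.lstsq(np.c_[d,-e],r-p,rcond=None)[0];x,y=p+d*t[0],r+e*t[1]
    return (x+y)/2,np.linalg.norm(x-y)
def proj(C,P):
    K,Rm,p=C;v=K@(Rm.T@(np.array(P)-p));return v[:2]/v[2]
def mask(im,lo,hi,box=None):
    m=cv2.inRange(cv2.cvtColor(im,cv2.COLOR_BGR2HSV),lo,hi)
    if box: k=np.zeros_like(m);x0,y0,x1,y1=box;k[y0:y1,x0:x1]=1;m=m*k
    return m
def big(m):
    c=max(cv2.findContours(m,cv2.RETR_EXTERNAL,cv2.CHAIN_APPROX_NONE)[0],key=cv2.contourArea)
    return c
def cen(c):
    M=cv2.moments(c);return np.array([M['m10']/M['m00'],M['m01']/M['m00']])
E
python3 - <<'E'
from h import *
C={n:cam(n) for n in('side','top')};I={n:cv2.imread(f'pics/{n}0.png') for n in C}
for n,b in(('side',(240,195,430,365)),('top',(210,160,405,320))):
    h=cv2.cvtColor(I[n],cv2.COLOR_BGR2HSV)
    m=mask(I[n],(5,50,40),(40,255,255),b);c=cv2.convexHull(big(m))
    r=cv2.approxPolyDP(c,8,True)[:,0];print(n,r.tolist());print(np.round([plane(C[n],x,.015) for x in r],4).tolist())
    m=mask(I[n],(24,120,80),(35,255,255),b);c=big(m);e=cv2.minEnclosingCircle(c);print('yel',cen(c),e,plane(C[n],cen(c),.039))
    m=mask(I[n],(100,120,50),(125,255,255),b);c=big(m);print('blue',cen(c),plane(C[n],cen(c),.015))
    g=mask(I[n],(45,100,30),(80,255,255),(300,380,340,440) if n=='side' else (460,240,500,270));c=big(g);print('green',cv2.boundingRect(c),cv2.approxPolyDP(c,2,True)[:,0].tolist())
for n,b in(('side',(280,390,360,480)),('top',(430,225,500,295))):
    x0,y0,x1,y1=b;cv2.imwrite(f'pics/c_{n}.png',cv2.resize(I[n][y0:y1,x0:x1],None,fx=6,fy=6))
a=cv2.imread('pics/c_side.png');b=cv2.imread('pics/c_top.png');cv2.imwrite('pics/c.png',np.hstack([cv2.resize(a,(390,440)),cv2.resize(b,(400,440))]))
E
```

```text
side [[358, 202], [424, 328], [292, 364], [250, 226]]
[[0.6261, 0.2985, 0.015], [0.7109, -0.0607, 0.015], [0.4526, -0.1205, 0.015], [0.3697, 0.2377, 0.015]]
yel [307.8627451  306.66285403] ((308.0, 306.5), 11.10190200805664) [ 0.48856934 -0.01150831  0.039     ]
blue [317.90179415 225.39187913] [0.52512743 0.22840972 0.015     ]
green (312, 395, 14, 20) [[315, 395], [312, 407], [316, 407], [317, 411], [318, 408], [321, 414], [319, 409], [325, 407], [325, 397]]
top [[371, 167], [398, 275], [244, 311], [220, 200]]
[[0.7145, -0.0546, 0.015], [0.4559, -0.1171, 0.015], [0.3694, 0.2376, 0.015], [0.6274, 0.302, 0.015]]
yel [352.77472168 258.64898494] ((352.6559753417969, 258.7935791015625), 9.601094245910645) [ 0.49031594 -0.00912473  0.039     ]
blue [250.13265993 243.43771044] [0.52536606 0.22836723 0.015     ]
green (472, 247, 21, 14) [[492, 249], [485, 247], [478, 253], [476, 251], [477, 258], [473, 252], [472, 258], [480, 260], [482, 257], [491, 257]]
```

View pics/c.png

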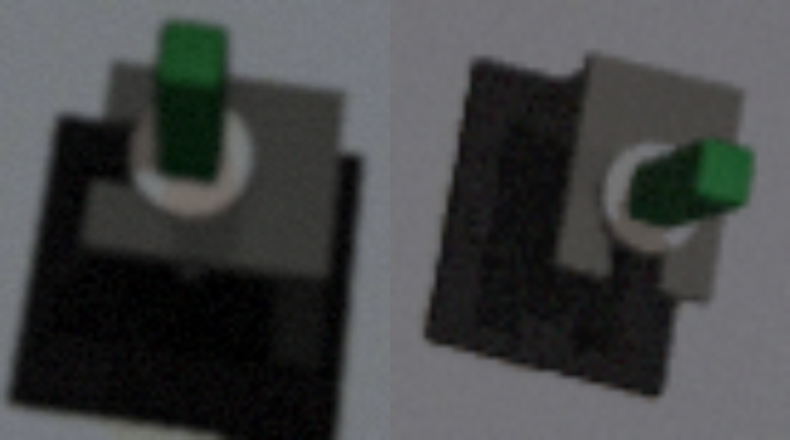

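The crops show the stylus standing in a slot open towards the robot (world −x), with the top of the handle at about (488,252) in top and (320,401) in side. Next I triangulate it and work out the stand's yaw.

```bash
python3 - <<'E'
from h import *
S,T=cam('side'),cam('top')
print('top of handle',tri(ray(S,(319.6,401.2)),ray(T,(488.1,252.4))))
def tc(x,y):return 430+(x-390)/400*70,225+y/440*70
def sc(x,y):return 280+x/390*80,390+y/440*90
f=[plane(T,tc(*p),.1) for p in((590,56),(745,95),(710,300),(556,265))];print(np.round(f,4).tolist())
g=[plane(S,sc(*p),.1) for p in((112,62),(346,95),(325,275),(80,245))];print(np.round(g,4).tolist())
b=[plane(T,tc(*p),.008) for p in((475,60),(425,340),(660,395))];print('base',np.round(b,4).tolist())
rt=lambda P:np.degrees(np.arctan2(*(P[1]-P[0])[:2][::-1]))
print(rt(f),rt([f[3],f[0]]),rt([f[2],f[1]]),rt(g),rt([g[3],g[0]]))
print(proj(T,(.5,-.2,.1)))
s=manip.observe();Rm=q(s['tcp_rot']).as_matrix();print(Rm.round(3))
E
```

```text
top of handle (array([ 0.49230229, -0.26998908,  0.17506211]), np.float64(0.0004920052096983716))
[[0.5414, -0.2493, 0.1], [0.5285, -0.3088, 0.1], [0.457, -0.2928, 0.1], [0.4683, -0.2342, 0.1]]
[[0.4688, -0.236, 0.1], [0.543, -0.2523, 0.1], [0.5302, -0.3088, 0.1], [0.4559, -0.2945, 0.1]]
base [[0.5542, -0.2317, 0.008], [0.4478, -0.2085, 0.008], [0.4284, -0.3056, 0.008]]
-102.18429965644857 -11.691515924330988 -12.624658461279106 -12.343704691133151 77.56895105086711
[443.05061703 252.40701777]
[[-0.912  0.41  -0.001]
 [ 0.41   0.912 -0.001]
 [ 0.    -0.002 -1.   ]]
```

The handle top triangulates to (0.492, −0.270, 0.175), against 0.180 expected. The stand's yaw is about −12.3° and its seat about (0.491, −0.270). I'm moving above it now.

Call:
{"op": "play_rows", "data": {
  "deltas": [
    [[0,0,0,-2,0],[0,0,0,-2,0],[0,-3.1,-3.44,0,0],[0,-3.1,-3.44,0,0],[0,-3.1,-3.44,0,0],[0,-3.1,-3.44,0,0],[0,-3.1,-3.44,0,0],[0,-3.1,-3.44,0,0],[0,-3.1,-3.44,0,0],[0,-3.1,-3.44,0,0]]
  ],
  "squeeze": 80
}}

```text
t: 1.35
eef_pos: [0.3492, 0.1702, 0.271]
tcp_rot: [-0.0, 0.21, 0.978, -0.0]
force: [0.3, 0.2, 0.1]
finger_gap: 1.001
finger_force: 0.0
```

Call:
{"op": "play_rows", "data": {
  "deltas": [
    [[0,-3.1,-3.44,0,0],[0,-3.1,-3.44,0,0],[0,-3.1,-3.44,0,0],[0,-3.1,-3.44,0,0],[0,-3.1,-3.44,0,0],[0,-3.1,-3.44,0,0],[0,-3.1,-3.44,0,0],[0,-3.1,-3.44,0,0],[0,-3.1,-3.44,0,-0.1],[0,-3.1,-3.44,0,-0.11]]
  ]
}}

```text
t: 2.6
eef_pos: [0.4951, -0.2691, 0.2708]
tcp_rot: [-0.0, 0.105, 0.995, 0.0]
force: [-0.1, 0.7, 0.4]
finger_gap: 0.999
finger_force: 0.0
```

```bash
python3 - <<'E'
from h import *
s=manip.observe();print(s['t'],s['eef_pos'],q(s['tcp_rot']).as_matrix().round(3).tolist(),np.round(s['qpos'],2))
C=cam('wrist',s);im,d=get_image('wrist');cv2.imwrite('pics/w1.png',im)
np.savez('pics/w1.npz',R=C[1],p=C[2])
E
```

```text
2.6 [ 0.49510977 -0.26905635  0.27076425] [[-0.978, 0.208, -0.001], [0.208, 0.978, 0.001], [0.001, 0.001, -1.0]] [-0.71  0.1   1.58  0.    1.46 -2.07]
```

View pics/w1.png

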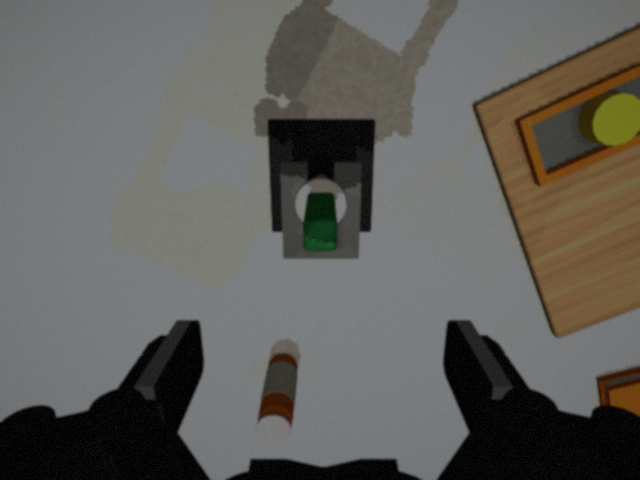

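The wrist view shows the handle's top face at about (320,243), the fork plate spanning columns 282–360, and the glue stick well behind the stand. I'm now checking the position from this view.

```bash
python3 - <<'E'
from h import *
z=np.load('pics/w1.npz');W=(camera_info('wrist')['camera_matrix'],z['R'],z['p']);S,T=cam('side'),cam('top')
im=cv2.imread('pics/w1.png')
g=big(mask(im,(45,80,20),(80,255,255),(280,170,360,270)));print(cv2.boundingRect(g))
hsv=cv2.cvtColor(im,cv2.COLOR_BGR2HSV)
print(hsv[190:256:4,320,2], im[100:272:6,290].mean(1).round(), im[250,270:370:3].mean(1).round())
h=(320,243)
print('h wrist+top',tri(ray(W,h),ray(T,(488.1,252.4))),'wrist+side',tri(ray(W,h),ray(S,(319.6,401.2))))
print('wrist z.18',plane(W,h,.18))
f=[plane(W,p,.1) for p in((281,162),(283.5,258.5),(359,258.5),(361,162))];print(np.round(f,4).tolist(),np.mean(f,0))
w=cv2.inRange(im,(100,100,100),(255,255,255));w[:170]=0;w[235:]=0;w[:,:285]=0;w[:,355:]=0
c=big(w);e=cv2.minEnclosingCircle(c);print(e,plane(W,e[0],.106))
E
```

```text
(304, 193, 33, 58)
[95 33 31 30 29 28 35 34 53 56 57 52 57 75 76 64 73] [ 91.  75.  80.  61.   7.   3.   8.  20.  22.  24.  22.  35.  35.  64.
  68.  70.  66.  68.  65.  70.  65.  66.  67.  65.  67.  69.  68. 128.
 126.] [127. 123. 125. 126. 111.  64.  65.  63.  66.  64.  66.  64.  51.  47.
  46.  45.  46.  47.  48.  45.  47.  53.  65.  74.  70.  74.  72.  72.
  69.  75. 121. 126. 128. 128.]
h wrist+top (array([ 0.49340045, -0.26962962,  0.18067645]), np.float64(0.005134122738767898)) wrist+side (array([ 0.49375404, -0.27189957,  0.18152934]), np.float64(0.003399205130999764))
wrist z.18 [ 0.49586565 -0.27122716  0.18      ]
[[0.4564, -0.2925, 0.1], [0.531, -0.3089, 0.1], [0.5434, -0.2503, 0.1], [0.4686, -0.235, 0.1]] [ 0.49985126 -0.2716836   0.1       ]
((305.0, 202.0), 17.262775421142578) [ 0.48807995 -0.281399    0.106     ]
```

Call:
{"op": "play_rows", "data": {
  "deltas": [
    [[0,0.27,-0.15,1.5,0],[0,0,0,2,0],[0,0,0,2,0],[0,0,0,2,0],[0,0,0,2,0],[0,0,0,2,0],[0,0,0,2,0],[0,0,0,1,0],[0,0,0,0,0],[0,0,0,0,0]]
  ]
}}

```text
t: 3.9
eef_pos: [0.4925, -0.2686, 0.1271]
tcp_rot: [0.001, 0.106, 0.994, -0.0]
force: [0.7, -0.1, 0.0]
finger_gap: 1.004
finger_force: 0.0
```

Call:
{"op": "play_rows", "data": {
  "deltas": [
    [[0.5,0,0,0,0],[0.6,0,0,0,0],[0.7,0,0,0,0],[0.8,0,0,0,0],[0.9,0,0,0,0],[1,0,0,0,0],[1,0,0,0,0],[1,0,0,0,0],[1,0,0,0,0],[1,0,0,0,0]]
  ],
  "squeeze": 80
}}

```text
t: 5.15
eef_pos: [0.4922, -0.2687, 0.1265]
tcp_rot: [0.0, 0.106, 0.994, -0.0]
force: [-0.6, -1.1, 2.2]
finger_gap: 0.225
finger_force: 78.0
```

```bash
python3 - <<'E'
from h import *
s=manip.observe();print(s['t'],s['eef_pos'],s['force'],s['moment'],s['finger_gap'],s['finger_force'],q(s['tcp_rot']).as_matrix().round(3).tolist())
C=cam('wrist',s);im,d=get_image('wrist');im2,_=get_image('side');cv2.imwrite('pics/s2.png',im2);cv2.imwrite('pics/w2.png',np.hstack([cv2.resize(im,(400,300)),cv2.resize(im2[330:480,220:420],(400,300))]))
E
```

```text
5.15 [ 0.49220042 -0.26867461  0.12649366] [-0.63151679 -1.06396172  2.23131253] [-0.07814773  0.07506738  0.04159962] 0.22454769981739853 77.97139763832092 [[-0.977, 0.211, 0.0], [0.211, 0.977, -0.0], [-0.0, -0.0, -1.0]]
```

View pics/w2.png

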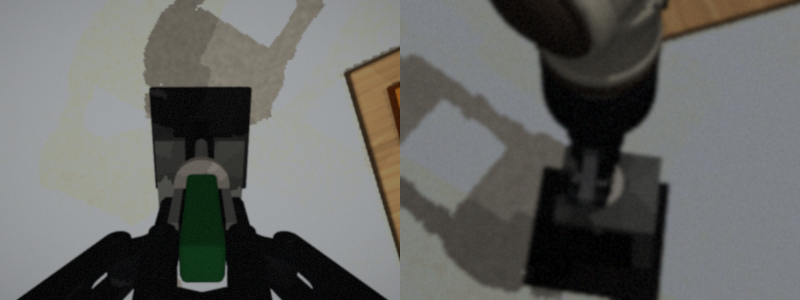

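Call:
{"op": "play_rows", "data": {
  "deltas": [
    [[1,0,0,-0.5,0],[1,0,0,-1.2,0],[1,0,0,-2,0],[1,0,0,-2.3,0],[1,0,0,-2.5,0],[1,0,0,-2.5,0],[1,0.3,1.2,0,0],[1,0.9,3.2,0,0],[1,0.9,3.2,0,0],[1,0.9,3.2,0,0]]
  ]
}}

```text
t: 6.5
eef_pos: [0.4847, -0.1544, 0.2348]
tcp_rot: [-0.001, 0.106, 0.994, 0.001]
force: [1.5, 0.3, -1.6]
finger_gap: 0.222
finger_force: 78.0
```

Call:
{"op": "play_rows", "data": {
  "deltas": [
    [[1,0.9,3.2,0,0],[1,0.9,3.2,0,0],[1,0.9,3.2,0,0],[1,0.9,3.2,0,0],[1,0.9,3.2,0,0],[1,0.6,2.0,0,0],[1,0,0,0,0],[1,0,0,0,0],[1,0,0,0,0],[1,0,0,0,0]]
  ]
}}

```text
t: 7.75
eef_pos: [0.4738, 0.0295, 0.2362]
tcp_rot: [-0.0, 0.107, 0.994, -0.0]
force: [-0.3, -0.3, -1.5]
finger_gap: 0.225
finger_force: 78.4
```

```bash
python3 - <<'E'
from h import *
s=manip.observe();print(s['t'],s['eef_pos'],s['force'],s['moment'],s['finger_gap'],q(s['tcp_rot']).as_matrix().round(3).tolist())
C=cam('wrist',s);im,d=get_image('wrist');cv2.imwrite('pics/w3.png',im);np.savez('pics/w3.npz',R=C[1],p=C[2])
im2,_=get_image('side');cv2.imwrite('pics/s3.png',im2);im3,_=get_image('top');cv2.imwrite('pics/t3.png',im3)
E
```

```text
7.75 [0.47378215 0.02949524 0.23619959] [-0.27026228 -0.30219623 -1.53414389] [-0.02481568  0.03326654 -0.04189724] 0.22544158778332132 [[-0.977, 0.212, -0.0], [0.212, 0.977, -0.0], [0.0, -0.0, -1.0]]
```

View pics/w3.png

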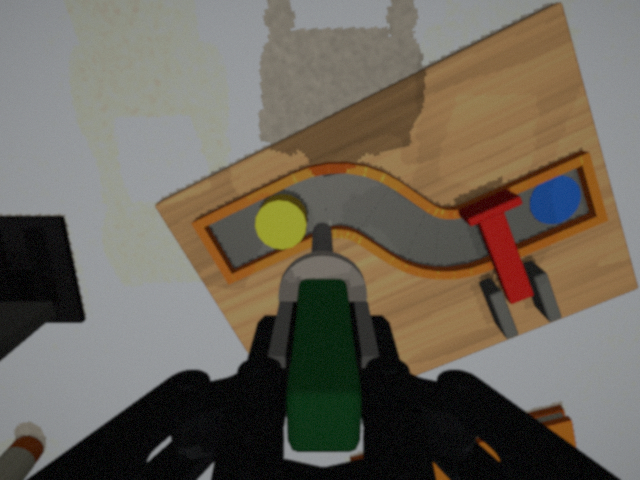

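The wrist view shows the held stylus upright with its tip at about (321,226). The board corners are at (157,205), (558,3) and (637,288), the counter at (281,223), the gate plate near (490,207) and the blue spot at (554,199). Next I fit the board pose.

```bash
cat >> h.py <<'E'
def fit(B,Wp):
    B,Wp=np.array(B)[:,:2],np.array(Wp)[:,:2];b,w=B-B.mean(0),Wp-Wp.mean(0)
    a=np.arctan2((b[:,0]*w[:,1]-b[:,1]*w[:,0]).sum(),(b*w).sum())
    M=np.array([[np.cos(a),-np.sin(a)],[np.sin(a),np.cos(a)]]);c=Wp.mean(0)-M@B.mean(0)
    return np.degrees(a),c,(B@M.T+c-Wp)
E
python3 - <<'E'
from h import *
z=np.load('pics/w3.npz');W=(camera_info('wrist')['camera_matrix'],z['R'],z['p']);S,T=cam('side'),cam('top')
im=cv2.imread('pics/w3.png')
cr=np.array([[-135,-185],[-135,185],[135,185],[135,-185]])/1000
Bl=np.array([[15,136]])/1000
def blue(im,b): return cen(big(mask(im,(100,120,40),(125,255,255),b)))
def yel(im,b): return cv2.minEnclosingCircle(big(mask(im,(24,120,60),(35,255,255),b)))
m=mask(im,(5,60,40),(40,255,255),(150,0,640,340));h=cv2.convexHull(big(m));print(cv2.approxPolyDP(h,6,True)[:,0].tolist())
px=[(157,205),(560,3),(637.5,288)]
A={}
A['w']=fit(np.r_[cr[:3],Bl],[plane(W,p,.015) for p in px]+[plane(W,blue(im,(500,150,600,250)),.015)])
t=cv2.imread('pics/top0.png');s=cv2.imread('pics/side0.png')
A['t']=fit(np.r_[cr,Bl],[plane(T,p,.015) for p in[(244,311),(220,200),(371,167),(398,275)]][:0]+[plane(T,p,.015) for p in[(398,275),(244,311),(220,200),(371,167)]]+[plane(T,blue(t,(210,160,405,320)),.015)])
A['s']=fit(np.r_[cr,Bl],[plane(S,p,.015) for p in[(292,364),(250,226),(358,202),(424,328)]]+[plane(S,blue(s,(240,195,430,365)),.015)])
for k,v in A.items():print(k,v[0].round(2),v[1].round(4),(v[2]*1000).round(1).tolist())
yw=yel(im,(240,180,320,260));print(yw)
for k,C,p in(('w',W,yw[0]),('t',T,yel(t,(210,160,405,320))[0]),('s',S,yel(s,(240,195,430,365))[0])):
    P=plane(C,p,.039)[:2];a,c,_=A[k];a=np.radians(a);d=P-c
    print(k,'counter',P.round(4),'board',(np.array([d@[np.cos(a),np.sin(a)],d@[-np.sin(a),np.cos(a)]])*1000).round(1))
print('tri counter',tri(ray(W,yw[0]),ray(S,yel(s,(240,195,430,365))[0])))
print('tip',plane(W,(321,226),.1247), 'hdl')
for k,C,i,b in(('t',T,t,(255,200,290,255)),('w',W,im,(455,185,530,305))):
    r=big(mask(i,(0,150,50),(4,255,255),b)|mask(i,(175,150,50),(180,255,255),b));print(k,cv2.approxPolyDP(r,2,True)[:,0].tolist())
    for k2 in A:
        a,c,_=A[k2];a=np.radians(a);f=lambda x,y:c+np.array([x*np.cos(a)-y*np.sin(a),x*np.sin(a)+y*np.cos(a)])
    
a,c,_=A['w'];a=np.radians(a)
for p in((459,207),(513,190),(521,198),(466,222)):
    d=plane(W,p,.057)[:2]-c;print('plate',p,(np.array([d@[np.cos(a),np.sin(a)],d@[-np.sin(a),np.cos(a)]])*1000).round(1))
E
```

```text
[[560, 3], [637, 286], [563, 317], [239, 339], [156, 204]]
w 13.61 [0.5429 0.0905] [[-0.3, -4.5], [-1.8, 2.4], [2.0, 2.6], [0.0, -0.5]]
t 13.7 [0.542  0.0921] [[-1.2, -2.5], [-2.3, 2.3], [1.9, 1.8], [2.5, -1.0], [-1.0, -0.6]]
s 13.11 [0.5401 0.0895] [[-2.0, -0.8], [-3.0, 1.4], [3.6, 1.8], [2.6, 0.6], [-1.2, -3.0]]
((282.233154296875, 221.92587280273438), 28.02377700805664)
w counter [ 0.4873 -0.0085] board [-77.3 -83.2]
t counter [ 0.4895 -0.0085] board [-74.9 -85.3]
s counter [ 0.4886 -0.013 ] board [-73.5 -88.2]
tri counter (array([ 0.48873753, -0.00939308,  0.03380886]), np.float64(0.00012053722150831186))
tip [0.47099671 0.02854425 0.1247    ] hdl
t [[273, 209], [265, 210], [273, 245], [268, 249], [269, 252], [286, 248], [286, 245], [281, 244]]
w [[503, 190], [460, 211], [470, 225], [479, 226], [506, 297], [514, 302], [529, 296], [529, 279], [518, 257], [504, 215], [505, 210], [520, 204], [521, 200], [518, 196]]
plate (459, 207) [-32.1  50.8]
plate (513, 190) [-26.7  92.9]
plate (521, 198) [-17.9  96.5]
plate (466, 222) [-18.1  51.6]
```

Call:
{"op": "play_rows", "data": {
  "deltas": [
    [[1,0.3,1.2,0,0],[1,0.55,2.55,0,0],[1,0.6,2.8,0,0],[1,0.6,2.8,0,0],[1,0.54,2.55,0,0],[1,0,0,0,-0.11],[1,0,0,0,-0.11],[1,0,0,0,-0.11],[1,0,0,0,-0.119],[1,0,0,0,0]]
  ]
}}

```text
t: 9.15
eef_pos: [0.4734, 0.1525, 0.2363]
tcp_rot: [-0.0, -0.117, 0.993, 0.0]
force: [-0.1, -0.4, -0.4]
finger_gap: 0.223
finger_force: 78.3
```

```bash
cat > st.py <<'E'
from h import *
import sys
a=np.radians(13.5);c=np.array([.5417,.0907])
s=manip.observe();d=s['eef_pos'][:2]-c
Rm=q(s['tcp_rot']).as_matrix()
print(round(s['t'],2),'board',(np.array([d@[np.cos(a),np.sin(a)],d@[-np.sin(a),np.cos(a)]])*1000).round(1),'tipz',(s['eef_pos'][2]-.1115)*1000,'yaw_y',np.degrees(np.arctan2(Rm[1,1],Rm[0,1])),np.round(s['force'],1),np.round(s['moment'],2),'q6',s['qpos'][5],'gap',s['finger_gap'])
for n in sys.argv[2:]:
    C=cam(n);im,_=get_image(n);cv2.imwrite(f'pics/{n}{sys.argv[1]}.png',im);np.savez(f'pics/{n}{sys.argv[1]}.npz',R=C[1],p=C[2])
E
python3 st.py 4 wrist side
```

```text
9.15 board [-52.   76.1] tipz 124.7773550324711 yaw_y 103.49244287852302 [-0.1 -0.4 -0.4] [-0.01  0.02 -0.03] q6 -1.738277359884869 gap 0.22294509693406742
```

View pics/wrist4.png

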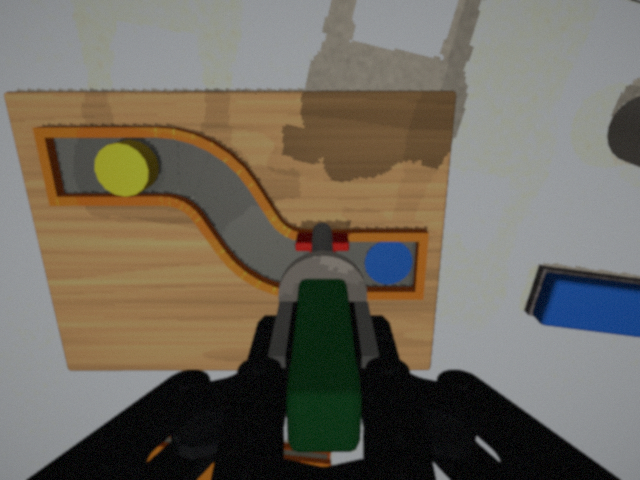

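The wrist view shows the board square to the image, with the stylus column (322) centred on the red plate (297–348). I'm lowering to the gate and pushing.

Call:
{"op": "play_rows", "data": {
  "deltas": [
    [[1,0,0,1.2,0],[1,0,-0.1,2,0],[1,0,0,2,0],[1,0,0,2,0],[1,0,0,1.2,0],[1,0,0,0.4,0],[1,0,0,0,0],[1,-0.5,0,0,0],[1,-0.6,0,0,0],[1,-0.6,0,0,0]]
  ]
}}

```text
t: 10.5
eef_pos: [0.4911, 0.155, 0.1487]
tcp_rot: [0.0, -0.118, 0.993, -0.0]
force: [0.4, -0.4, -1.0]
finger_gap: 0.22
finger_force: 78.3
```

Call:
{"op": "play_rows", "data": {
  "deltas": [
    [[1,-0.6,0,0,0],[1,-0.6,0,0,0],[1,-0.6,0,0,0],[1,-0.6,0,0,0],[1,-0.6,0,0,0],[1,-0.6,0,0,0],[1,-0.6,0,0,0],[1,-0.6,0,0,0],[1,-0.6,0,0,0],[1,-0.6,0,0,0]]
  ]
}}

```text
t: 11.75
eef_pos: [0.549, 0.169, 0.1482]
tcp_rot: [-0.0, -0.118, 0.993, 0.0]
force: [-1.3, -0.3, -0.9]
finger_gap: 0.223
finger_force: 78.3
```

```bash
python3 st.py 5
```

```text
11.75 board [25.4 74.4] tipz 36.707139038896315 yaw_y 103.5343976578786 [-1.3 -0.3 -0.9] [-0.04  0.33  0.02] q6 -1.7187013175458223 gap 0.2226772313973106
```

Call:
{"op": "play_rows", "data": {
  "deltas": [
    [[1,-0.4,0,0,0],[1,-0.4,0,0,0],[1,-0.3,0,0,0],[1,-0.2,0,0,0],[1,-0.1,0,0,0],[1,-0.1,0,0,0],[1,-0.05,0,0,0],[1,0,0,0,0],[1,0,0,0,0],[1,0,0,0,0]]
  ]
}}

```text
t: 13.0
eef_pos: [0.5637, 0.1725, 0.1483]
tcp_rot: [0.0, -0.118, 0.993, -0.0]
force: [-1.3, 0.1, -1.3]
finger_gap: 0.219
finger_force: 78.3
```

```bash
python3 st.py 6 side top
```

```text
13.0 board [40.5 74.4] tipz 36.82725146839515 yaw_y 103.53383950253122 [-1.3  0.1 -1.3] [0.04 0.34 0.01] q6 -1.7148247977569593 gap 0.218693502068782
```

Force is still only about 1.3 N, so the stop isn't reached. I'll continue in small steps.

Call:
{"op": "play_rows", "data": {
  "deltas": [
    [[1,-0.1,0,0,0],[1,-0.1,0,0,0],[1,-0.05,0,0,0],[1,-0.05,0,0,0],[1,0,0,0,0],[1,0,0,0,0],[1,0,0,0,0],[1,0,0,0,0],[1,0,0,0,0],[1,0,0,0,0]]
  ]
}}

```text
t: 14.35
eef_pos: [0.5652, 0.1729, 0.1482]
tcp_rot: [-0.002, -0.118, 0.993, -0.0]
force: [-7.1, -1.0, 3.7]
finger_gap: 0.226
finger_force: 78.7
```

```bash
python3 st.py 7 side
```

```text
14.35 board [42.  74.4] tipz 36.69529153944993 yaw_y 103.54879745703033 [-7.1 -1.   3.7] [-0.44  1.9   0.01] q6 -1.7140673984710282 gap 0.2261443182649673
```

The force rose to 7 N at board x 42, so the gate is at its stop. I'm backing off, rising and going behind the counter.

Call:
{"op": "play_rows", "data": {
  "deltas": [
    [[1,0.3,0,0,0],[1,0.6,0,0,0],[1,0.6,0,0,0],[1,0,0,-1,0],[1,0,0,-1.5,0],[1,0,0,-1.5,0],[1,0,0,-0.5,0],[1,0.6,-1.2,0,0],[1,1.2,-2.4,0,0],[1,1.4,-2.8,0,0]]
  ]
}}

```text
t: 15.65
eef_pos: [0.535, 0.0988, 0.1924]
tcp_rot: [-0.001, -0.118, 0.993, -0.0]
force: [1.2, -0.7, -1.2]
finger_gap: 0.226
finger_force: 78.3
```

Call:
{"op": "play_rows", "data": {
  "deltas": [
    [[1,1.4,-2.8,0,0],[1,1.4,-2.8,0,0],[1,1.4,-2.8,0,0],[1,1.4,-2.8,0,0],[1,1,-2,0,0],[1,0.5,-0.84,0,0],[1,0,0,0,0],[1,0,0,0,0],[1,0,0,0,0],[1,0,0,0,0]]
  ]
}}

```text
t: 16.9
eef_pos: [0.4999, -0.0526, 0.1933]
tcp_rot: [0.0, -0.118, 0.993, 0.0]
force: [0.2, 0.2, -2.0]
finger_gap: 0.222
finger_force: 78.2
```

```bash
python3 st.py 8 wrist side top; python3 -c "
import cv2,numpy as np
a=cv2.imread('pics/wrist8.png');b=cv2.imread('pics/side8.png');c=cv2.imread('pics/top8.png')
cv2.imwrite('pics/m8.png',np.hstack([cv2.resize(a[60:420],(400,225))*1,cv2.resize(b[180:405,230:430],(200,225)),cv2.resize(c[160:320,205:347],(200,225))]))"
```

```text
16.9 board [ -74.1 -129.6] tipz 81.79329401738308 yaw_y 103.5818269950235 [ 0.2  0.2 -2. ] [-0.05  0.    0.05] q6 -2.1536402454276775 gap 0.22182547003015538
```

View pics/m8.png

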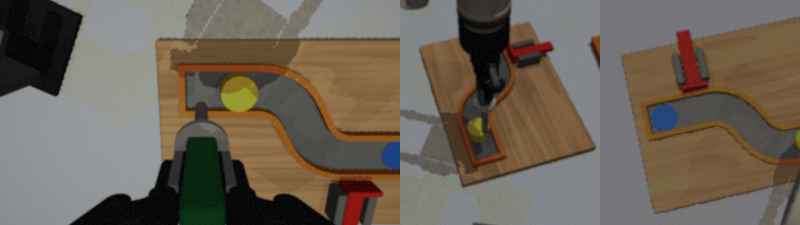

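The gate is fully open, clear of the track, and the tip hangs over the track between the start end and the counter. One check of tip against track before lowering.

```bash
python3 - <<'E'
from h import *
z=np.load('pics/wrist8.npz');W=(camera_info('wrist')['camera_matrix'],z['R'],z['p']);im=cv2.imread('pics/wrist8.png')
s=manip.observe();P=s['eef_pos']
print('tip expected px',proj(W,[P[0],P[1],P[2]-.1115]),'floor below',proj(W,[P[0],P[1],.017]))
a=np.radians(13.5);c=np.array([.5417,.0907])
def tob(p):d=p[:2]-c;return (np.array([d@[np.cos(a),np.sin(a)],d@[-np.sin(a),np.cos(a)]])*1000).round(1)
o=mask(im,(8,170,90),(20,255,255))
for col in(300,315,): print(col,np.where(o[:,col])[0][[0,-1]],[ (r) for r in np.where(o[100:280,col])[0]+100])
r=np.where(o[190,250:400])[0]+250;print('row190',r)
# rail tops z=.027
y=cv2.minEnclosingCircle(big(mask(im,(24,120,60),(35,255,255))));print('counter',y,tob(plane(W,y[0],.039)))
g=im[200:260,300:345];cv2.imwrite('pics/tip.png',g)
print(cv2.cvtColor(g,cv2.COLOR_BGR2GRAY)[::4,::3])
for px in((315,167),(315,236),(288,190)):print(px,tob(plane(W,px,.027)))
E
```

```text
tip expected px [323.38319699 229.85040225] floor below [323.31705029 203.53149914]
300 [163 246] [np.int64(163), np.int64(164), np.int64(165), np.int64(166), np.int64(167), np.int64(168), np.int64(169), np.int64(170), np.int64(171), np.int64(172), np.int64(173), np.int64(174), np.int64(237), np.int64(238), np.int64(239), np.int64(240), np.int64(241), np.int64(242), np.int64(243), np.int64(244), np.int64(245), np.int64(246)]
315 [163 173] [np.int64(163), np.int64(164), np.int64(165), np.int64(166), np.int64(167), np.int64(168), np.int64(169), np.int64(170), np.int64(171), np.int64(172), np.int64(173)]
row190 [285 286 287 288 289 290 291 292 293 294 295 296]
counter ((382.0, 207.5), 32.26850509643555) [-77.1 -87.6]
[[ 76  85  86  85  92  93  95  92  92  92  97  95  90  82  78]
 [ 82  85  84  84  89  97  93  93  94  94  94  96  93  93  89]
 [ 78  80  83  85  94  94  93  92  93  92  96  92  92  88  89]
 [ 78  85  89  92  93  89  92  95  94  91  94  93  88  86  85]
 [ 91  94  93  93  92  94  92  92  91  90  92  89  84  88  84]
 [ 79  90  95  92  92  91  90  86  94  94  91  87  84  85  86]
 [ 85  92  93  92  93  81  54  48  52  68  91  90  88  83  86]
 [ 80  93  89  90  83  47  43  45  46  43  64  91  93  87  86]
 [ 50  64  68  52  51  44  49  47  48  45  44  58  65  61  48]
 [ 48  49  45  46  45  42  47  45  44  46  39  50  49  49  45]
 [108 109 107 106  65  44  48  46  42  44  45  95 102 101 104]
 [110 107 108 108  64  40  46  43  45  48  38  92 106 102 104]
 [116 117 118 111  61  41  44  47  40  44  42  88 107 106 108]
 [125 122 117 106  60  59  61  54  59  59  59  75  97 108 118]
 [ 99  71  60  65  70  76  85  98  96  95  89  80  62  64  68]]
(315, 167) [-104.2 -136. ]
(315, 236) [ -51.2 -136.2]
(288, 190) [ -87.2 -156. ]
```

The tip is where the projection puts it. The track centre comes out at x −75 and the start end at −150, and there are gaps on both sides of the tip. I'm lowering it.

Call:
{"op": "play_rows", "data": {
  "deltas": [
    [[1,0,0,0.8,0],[1,0,0,1.2,0],[1,0,0,1.2,0],[1,0,0,1.2,0],[1,0,0,1,0],[1,0,0,0.6,0],[1,0,0,0.3,0],[1,0,0,0,0],[1,0,0,0,0],[1,0,0,0,0]]
  ]
}}

```text
t: 18.3
eef_pos: [0.5, -0.0532, 0.1307]
tcp_rot: [0.0, -0.118, 0.993, -0.0]
force: [0.1, 0.6, -1.0]
finger_gap: 0.226
finger_force: 78.2
```

```bash
python3 st.py 9; python3 - <<'E'
import numpy as np
# centre line by arcs, sampled
def arc(c,r,a0,a1,n=60):
    t=np.radians(np.linspace(a0,a1,n));return np.c_[c[0]+r*np.cos(t),c[1]+r*np.sin(t)]
# arc1 centre (-15,-61), 180->~120 deg ; arc2 centre (-45,61), -60->0
P=np.r_[[[-74.5,-129.6],[-75,-61]],arc((-15,-61),60,180,120),arc((-45,61),60,-60,0),[[15,108]]]
d=np.r_[0,np.cumsum(np.hypot(*np.diff(P,axis=0).T))];print(d[-1],P[61],P[62])
s=np.arange(0,d[-1]+.1,5.);X=np.c_[np.interp(s,d,P[:,0]),np.interp(s,d,P[:,1])]
D=np.diff(X,axis=0)/10
for i,(x,e) in enumerate(zip(X[1:],D)):print(i,x.round(1),[round(-e[0],2),round(e[1],2)])
E
```

```text
18.3 board [ -74.1 -130.2] tipz 19.174524401186986 yaw_y 103.53650536191746 [ 0.1  0.6 -1. ] [ 0.01  0.06 -0.01] q6 -2.153793494257697 gap 0.22610865658569052
276.28924355402296 [-45.          -9.03847577] [-15.           9.03847577]
0 [ -74.5 -124.6] [np.float64(0.0), np.float64(0.5)]
1 [ -74.6 -119.6] [np.float64(0.0), np.float64(0.5)]
2 [ -74.6 -114.6] [np.float64(0.0), np.float64(0.5)]
3 [ -74.6 -109.6] [np.float64(0.0), np.float64(0.5)]
4 [ -74.7 -104.6] [np.float64(0.0), np.float64(0.5)]
5 [-74.7 -99.6] [np.float64(0.0), np.float64(0.5)]
6 [-74.8 -94.6] [np.float64(0.0), np.float64(0.5)]
7 [-74.8 -89.6] [np.float64(0.0), np.float64(0.5)]
8 [-74.8 -84.6] [np.float64(0.0), np.float64(0.5)]
9 [-74.9 -79.6] [np.float64(0.0), np.float64(0.5)]
10 [-74.9 -74.6] [np.float64(0.0), np.float64(0.5)]
11 [-74.9 -69.6] [np.float64(0.0), np.float64(0.5)]
12 [-75.  -64.6] [np.float64(0.0), np.float64(0.5)]
13 [-75.  -59.6] [np.float64(0.0), np.float64(0.5)]
14 [-74.7 -54.6] [np.float64(-0.03), np.float64(0.5)]
15 [-73.9 -49.7] [np.float64(-0.07), np.float64(0.49)]
16 [-72.8 -44.8] [np.float64(
[... 1352 characters left out ...]
64(-0.18), np.float64(0.47)]
42 [13.3 46.8] [np.float64(-0.14), np.float64(0.48)]
43 [14.3 51.7] [np.float64(-0.1), np.float64(0.49)]
44 [14.8 56.7] [np.float64(-0.06), np.float64(0.5)]
45 [15.  61.7] [np.float64(-0.02), np.float64(0.5)]
46 [15.  66.7] [np.float64(-0.0), np.float64(0.5)]
47 [15.  71.7] [np.float64(-0.0), np.float64(0.5)]
48 [15.  76.7] [np.float64(-0.0), np.float64(0.5)]
49 [15.  81.7] [np.float64(-0.0), np.float64(0.5)]
50 [15.  86.7] [np.float64(-0.0), np.float64(0.5)]
51 [15.  91.7] [np.float64(-0.0), np.float64(0.5)]
52 [15.  96.7] [np.float64(-0.0), np.float64(0.5)]
53 [ 15.  101.7] [np.float64(-0.0), np.float64(0.5)]
54 [ 15.  106.7] [np.float64(-0.0), np.float64(0.5)]
```

Call:
{"op": "play_rows", "data": {
  "deltas": [
    [[1,0,0.3,0,0],[1,0,0.5,0,0],[1,0,0.5,0,0],[1,0,0.5,0,0],[1,0,0.5,0,0],[1,0,0.5,0,0],[1,0,0.5,0,0],[1,0,0.5,0,0],[1,0,0.5,0,0],[1,0,0.5,0,0]]
  ]
}}

```text
t: 19.55
eef_pos: [0.4885, -0.0061, 0.1303]
tcp_rot: [0.0, -0.118, 0.993, -0.0]
force: [0.0, -0.8, -0.4]
finger_gap: 0.223
finger_force: 78.1
```

```bash
cat > ck.py <<'E'
from h import *
import sys
z=np.load(f'pics/wrist{sys.argv[1]}.npz');W=(camera_info('wrist')['camera_matrix'],z['R'],z['p']);im=cv2.imread(f'pics/wrist{sys.argv[1]}.png')
a=np.radians(13.5);c=np.array([.5417,.0907])
def tob(p):d=p[:2]-c;return (np.array([d@[np.cos(a),np.sin(a)],d@[-np.sin(a),np.cos(a)]])*1000).round(1)
y=cv2.minEnclosingCircle(big(mask(im,(24,120,60),(35,255,255))));print('counter',np.round(y[0]),y[1],tob(plane(W,y[0],.039)))
E
python3 st.py 10 wrist; python3 ck.py 10
```

```text
19.55 board [-74.4 -81.7] tipz 18.796662021134267 yaw_y 103.53490256273876 [ 0.  -0.8 -0.4] [-0.08 -0.04  0.01] q6 -2.0675059975709815 gap 0.22347096636998204
counter [368. 235.] 39.759159088134766 [-77.9 -56.2]
```

Call:
{"op": "play_rows", "data": {
  "deltas": [
    [[1,0,0.5,0,0],[1,0,0.5,0,0],[1,0,0.5,0,0],[1,0,0.5,0,0],[1,-0.03,0.5,0,0],[1,-0.07,0.49,0,0],[1,-0.11,0.49,0,0],[1,-0.15,0.48,0,0],[1,-0.19,0.46,0,0],[1,-0.23,0.44,0,0]]
  ]
}}

```text
t: 20.85
eef_pos: [0.4848, 0.0429, 0.1303]
tcp_rot: [-0.0, -0.118, 0.993, -0.0]
force: [0.3, -0.1, -0.4]
finger_gap: 0.223
finger_force: 78.2
```

```bash
python3 st.py 11 wrist; python3 ck.py 11
```

```text
20.85 board [-66.5 -33.2] tipz 18.77938191860974 yaw_y 103.53365615199337 [ 0.3 -0.1 -0.4] [-0.17 -0.02 -0.02] q6 -1.9675352574697509 gap 0.22328545217284884
counter [360. 257.] 39.031227111816406 [-56.2 -11.5]
```

Call:
{"op": "play_rows", "data": {
  "deltas": [
    [[1,-0.25,0.46,0,0],[1,-0.29,0.42,0,0],[1,-0.32,0.39,0,0],[1,-0.35,0.36,0,0],[1,-0.37,0.33,0,0],[1,-0.4,0.3,0,0],[1,-0.43,0.27,0,0],[1,-0.43,0.26,0,0],[1,-0.43,0.26,0,0],[1,-0.43,0.26,0,0]]
  ]
}}

```text
t: 22.15
eef_pos: [0.5132, 0.0837, 0.1303]
tcp_rot: [-0.0, -0.118, 0.993, 0.0]
force: [-0.9, -1.1, -1.6]
finger_gap: 0.224
finger_force: 78.2
```

```bash
python3 st.py 12 wrist side; python3 ck.py 12
```

```text
22.15 board [-29.3  -0.1] tipz 18.780759284689015 yaw_y 103.53261268445421 [-0.9 -1.1 -1.6] [-0.13  0.05 -0.  ] q6 -1.8779999942861516 gap 0.22362189447865524
counter [353. 266.] 38.483863830566406 [-13.5  17.2]
```

Call:
{"op": "play_rows", "data": {
  "deltas": [
    [[1,-0.43,0.27,0,0],[1,-0.43,0.27,0,0],[1,-0.43,0.27,0,0],[1,-0.43,0.27,0,0],[1,-0.41,0.29,0,0],[1,-0.38,0.33,0,0],[1,-0.35,0.36,0,0],[1,-0.32,0.38,0,0],[1,-0.29,0.41,0,0],[1,-0.25,0.43,0,0]]
  ]
}}

```text
t: 23.5
eef_pos: [0.5416, 0.1244, 0.1303]
tcp_rot: [0.0, -0.118, 0.993, -0.0]
force: [-0.4, -0.5, -0.8]
finger_gap: 0.221
finger_force: 78.4
```

```bash
python3 st.py 13 wrist; python3 ck.py 13
```

```text
23.5 board [ 7.7 32.8] tipz 18.796031993170327 yaw_y 103.53756197091238 [-0.4 -0.5 -0.8] [-0.13  0.07  0.02] q6 -1.7987776111260947 gap 0.22055736315291247
counter [365. 250.] 39.28606033325195 [13.3 57. ]
```

Call:
{"op": "play_rows", "data": {
  "deltas": [
    [[1,-0.22,0.45,0,0],[1,-0.18,0.47,0,0],[1,-0.14,0.48,0,0],[1,-0.1,0.49,0,0],[1,-0.06,0.5,0,0],[1,-0.02,0.5,0,0],[1,0,0.5,0,0],[1,0,0.5,0,0],[1,0,0.5,0,0],[1,0,0.5,0,0]]
  ]
}}

```text
t: 24.8
eef_pos: [0.5369, 0.1736, 0.1303]
tcp_rot: [-0.0, -0.118, 0.993, -0.0]
force: [0.2, -1.3, -1.9]
finger_gap: 0.221
finger_force: 78.3
```

```bash
python3 st.py 14 wrist; python3 ck.py 14
```

```text
24.8 board [14.7 81.7] tipz 18.803540759929806 yaw_y 103.53534890856199 [ 0.2 -1.3 -1.9] [-0.08  0.04 -0.03] q6 -1.7083772787133205 gap 0.22130933907288647
counter [369. 239.] 39.49704360961914 [ 13.4 107.7]
```

Call:
{"op": "play_rows", "data": {
  "deltas": [
    [[1,0,0.5,0,0],[1,0,0.5,0,0],[1,0,0.5,0,0],[1,0,0.4,0,0],[1,0,0.3,0,0],[1,0,0.2,0,0],[1,0,0.15,0,0],[1,0,0,0,0],[1,0,0,0,0],[1,0,0,0,0]]
  ]
}}

```text
t: 26.1
eef_pos: [0.5311, 0.198, 0.1303]
tcp_rot: [0.0, -0.118, 0.993, 0.0]
force: [0.5, -0.3, -0.6]
finger_gap: 0.219
finger_force: 78.3
```

```bash
python3 st.py 15 wrist side; python3 ck.py 15
```

```text
26.1 board [ 14.8 106.8] tipz 18.839580935344532 yaw_y 103.52432689932516 [ 0.5 -0.3 -0.6] [-0.   -0.02 -0.03] q6 -1.663141023508097 gap 0.21899364196543908
counter [369. 240.] 39.51275634765625 [ 13.9 133.1]
```

Call:
{"op": "play_rows", "data": {
  "deltas": [
    [[1,0,0.1,0,0],[1,0,0.05,0,0],[1,0,0.05,0,0],[1,0,0,0,0],[1,0,0,0,0],[1,0,0,0,0],[1,0,0,0,0],[1,0,0,0,0],[1,0,0,0,0],[1,0,0,0,0]]
  ]
}}

```text
t: 27.45
eef_pos: [0.5306, 0.2, 0.1303]
tcp_rot: [0.0, -0.118, 0.993, 0.0]
force: [0.2, -0.1, -0.5]
finger_gap: 0.224
finger_force: 78.3
```

```bash
python3 st.py 16 wrist side; python3 ck.py 16; python3 - <<'E'
import cv2,numpy as np
im=cv2.imread('pics/wrist16.png');cv2.imwrite('pics/e16.png',np.hstack([cv2.resize(im[130:330,270:480],None,fx=2,fy=2),cv2.resize(cv2.imread('pics/side16.png')[180:280,270:365],None,fx=4,fy=4)]))
E
```

```text
27.45 board [ 14.7 108.9] tipz 18.811439218899924 yaw_y 103.53133245344044 [ 0.2 -0.1 -0.5] [-0.02 -0.    0.04] q6 -1.6595570694271373 gap 0.22430083217512456
counter [369. 240.] 38.900691986083984 [ 13.9 135.1]
```

View pics/e16.png

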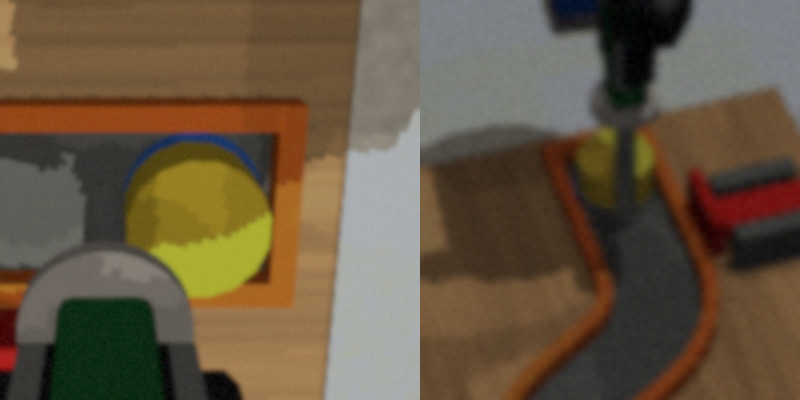

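The counter sits on the blue spot with only a parallax sliver showing, roughly 1–2 mm short. One last small nudge.

Call:
{"op": "play_rows", "data": {
  "deltas": [
    [[1,0,0.05,0,0],[1,0,0.05,0,0],[1,0,0.05,0,0],[1,0,0.05,0,0],[1,0,0,0,0],[1,0,0,0,0],[1,0,0,0,0],[1,0,0,0,0],[1,0,0,0,0],[1,0,0,0,0]]
  ]
}}

```text
t: 28.8
eef_pos: [0.5301, 0.202, 0.1303]
tcp_rot: [-0.0, -0.118, 0.993, 0.0]
force: [1.2, 0.6, -1.0]
finger_gap: 0.226
finger_force: 78.3
```

```bash
python3 st.py 17 wrist; python3 ck.py 17
```

```text
28.8 board [ 14.7 110.9] tipz 18.776617367993616 yaw_y 103.53523709606999 [ 1.2  0.6 -1. ] [-0.01 -0.01  0.04] q6 -1.6559695321605898 gap 0.22624113777267987
counter [369. 239.] 39.05422592163086 [ 13.7 137. ]
```

Call:
{"op": "play_rows", "data": {
  "deltas": [
    [[1,0,-0.3,0,0],[1,0,-0.5,0,0],[1,0,0,-1,0],[1,0,0,-2,0],[1,0,0,-2.5,0],[1,0,0,-2.5,0],[1,0,0,-2,0],[1,0,0,-1,0],[1,0.5,-1.5,0,0],[1,1.1,-3.2,0,0]]
  ]
}}

```text
t: 30.1
eef_pos: [0.5267, 0.1441, 0.2393]
tcp_rot: [-0.001, -0.119, 0.993, -0.0]
force: [0.1, -1.2, -0.4]
finger_gap: 0.221
finger_force: 78.5
```

Call:
{"op": "play_rows", "data": {
  "deltas": [
    [[1,1.3,-4,0,0],[1,1.4,-4.2,0,0],[1,1.4,-4.2,0,0],[1,1.4,-4.2,0,0],[1,1.4,-4.2,0,0],[1,1.4,-4.2,0,0],[1,1.4,-4.2,0,0],[1,1.4,-4.2,0,0],[1,1.3,-3.5,0,0],[1,0.8,-2.2,0,0]]
  ]
}}

```text
t: 31.35
eef_pos: [0.4892, -0.268, 0.2391]
tcp_rot: [-0.001, -0.117, 0.993, 0.001]
force: [-0.5, -0.2, -1.3]
finger_gap: 0.222
finger_force: 78.3
```

Call:
{"op": "play_rows", "data": {
  "deltas": [
    [[1,0,-0.27,0,0],[1,0,0,0,0.11],[1,0,0,0,0.11],[1,0,0,0,0.11],[1,0,0,0,0.119],[1,0,0,0,0],[1,0,0,0,0],[1,0,0,0,0],[1,0,0,0,0],[1,0,0,0,0]]
  ]
}}

```text
t: 32.6
eef_pos: [0.4912, -0.2689, 0.2403]
tcp_rot: [-0.0, 0.106, 0.994, 0.0]
force: [0.1, -0.5, -1.1]
finger_gap: 0.222
finger_force: 78.4
```

```bash
python3 st.py 18 wrist side top; python3 - <<'E'
from h import *
s=manip.observe();P=s['eef_pos'];print(P)
W=cam('wrist',s);S,T=cam('side'),cam('top')
im=cv2.imread('pics/wrist18.png');print('tip exp',proj(W,[P[0],P[1],P[2]-.1115]),'seat',proj(W,[.4922,-.27,.1]))
t=cv2.imread('pics/top18.png');y=cv2.minEnclosingCircle(big(mask(t,(24,120,60),(35,255,255),(210,160,405,320))));print(y)
d=plane(T,y[0],.039)[:2]-[.542,.0921];a=np.radians(13.7);print('counter top',d@[np.cos(a),np.sin(a)],d@[-np.sin(a),np.cos(a)],'blue left',cv2.countNonZero(mask(t,(100,120,50),(125,255,255),(225,215,280,270))))
cv2.imwrite('pics/v18.png',np.hstack([cv2.resize(im[140:300,240:400],(400,400),interpolation=2),cv2.resize(t[200:280,210:290],(400,400),interpolation=2)]))
E
```

```text
32.6 board [-133.1 -337.9] tipz 128.77964519424302 yaw_y 77.8195918907525 [ 0.1 -0.5 -1.1] [ 0.    0.03 -0.  ] q6 -2.0748889709732117 gap 0.2219650450429243
[ 0.49120628 -0.26893215  0.2402942 ]
tip exp [323.41277537 229.80621362] seat [322.16064019 218.42807384]
((248.0833282470703, 241.43055725097656), 9.75960636138916)
counter top 0.017738152326550516 0.1375948655165616 blue left 18
```

View pics/v18.png

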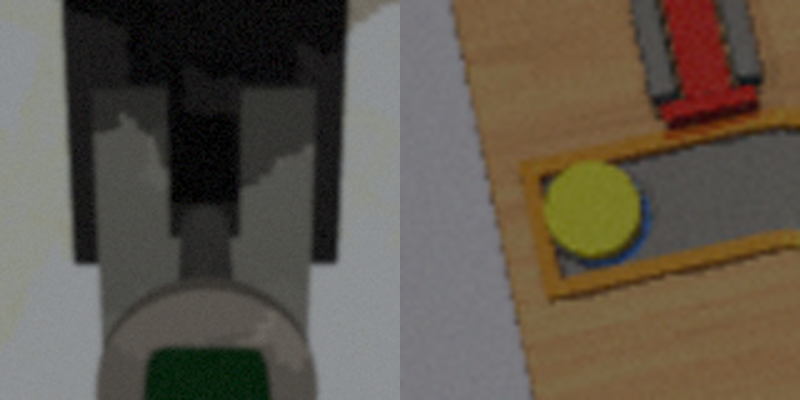

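The left crop shows the shaft (180–230) centred over the slot (170–240). The right shows the counter on home and the gate open. I'm lowering into the slot.

Call:
{"op": "play_rows", "data": {
  "deltas": [
    [[1,-0.1,0,1,0],[1,0,0,1.6,0],[1,0,0,1.6,0],[1,0,0,1.6,0],[1,0,0,1.6,0],[1,0,0,1.6,0],[1,0,0,1.2,0],[1,0,0,0.7,0],[1,0,0,0.2,0],[1,0,0,0,0]]
  ]
}}

```text
t: 34.0
eef_pos: [0.4924, -0.2693, 0.1297]
tcp_rot: [0.0, 0.106, 0.994, -0.0]
force: [-0.4, -0.1, -2.3]
finger_gap: 0.224
finger_force: 78.4
```

Call:
{"op": "play_rows", "data": {
  "deltas": [
    [[1,0,0,0.05,0],[1,0,0,0.05,0],[1,0,0,0.05,0],[1,0,0,0.05,0],[1,0,0,0,0],[1,0,0,0,0],[1,0,0,0,0],[1,0,0,0,0],[1,0,0,0,0],[1,0,0,0,0]]
  ]
}}

```text
t: 35.25
eef_pos: [0.4922, -0.2691, 0.1273]
tcp_rot: [-0.0, 0.106, 0.994, -0.0]
force: [-0.2, -0.4, 0.0]
finger_gap: 0.225
finger_force: 78.3
```

```bash
python3 st.py 19; python3 -c "
from h import *;print(manip.observe()['eef_pos'])"
```

```text
35.25 board [-132.1 -338.3] tipz 15.81379235954246 yaw_y 77.80905364431801 [-0.2 -0.4  0. ] [-0.01 -0.01 -0.01] q6 -2.073743953656772 gap 0.22494613068120936
[ 0.49220996 -0.2691247   0.12731379]
```

Call:
{"op": "play_rows", "data": {
  "deltas": [
    [[1,0,0,0.04,0],[1,0,0,0.04,0],[1,0,0,0,0],[1,0,0,0,0],[1,0,0,0,0],[0.7,0,0,0,0],[0.6,0,0,0,0],[0.4,0,0,0,0],[0.2,0,0,0,0],[0,0,0,0,0]]
  ],
  "squeeze": 20
}}

```text
t: 36.5
eef_pos: [0.4922, -0.2691, 0.1265]
tcp_rot: [-0.0, 0.106, 0.994, -0.0]
force: [-0.9, -0.5, 0.1]
finger_gap: 0.98
finger_force: 0.0
```

```bash
python3 st.py 20 wrist; python3 - <<'E'
import cv2
cv2.imwrite('pics/v20.png',cv2.imread('pics/wrist20.png')[120:480,120:520])
E
```

```text
36.5 board [-132.1 -338.3] tipz 15.01377662214383 yaw_y 77.8085049816563 [-0.9 -0.5  0.1] [-0.03  0.02 -0.03] q6 -2.0737295471070265 gap 0.979635862468123
```

View pics/v20.png

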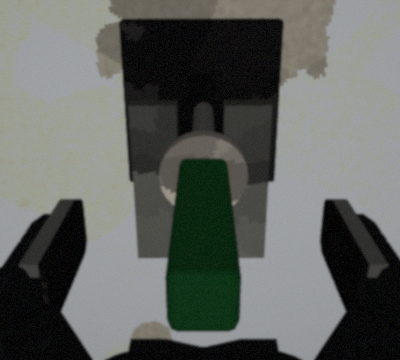

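The stylus hangs upright by its collar in the slot and the fingers are clear of it. I'm retreating straight up.

Call:
{"op": "play_rows", "data": {
  "deltas": [
    [[0,0,0,-1,0],[0,0,0,-2,0],[0,0,0,-2.5,0],[0,0,0,-2.5,0],[0,0,0,-2.5,0],[0,0,0,-2.5,0],[0,0,0,-2,0],[0,0,0,-1,0],[0,0,0,0,0],[0,0,0,0,0]]
  ]
}}

```text
t: 37.8
eef_pos: [0.4918, -0.2688, 0.2855]
tcp_rot: [-0.001, 0.106, 0.994, 0.0]
force: [-0.3, -0.8, -0.1]
finger_gap: 1.002
finger_force: 0.0
```

```bash
python3 st.py 21 wrist side; python3 - <<'E'
from h import *
S=cam('side');W=cam('wrist');g=lambda n,b:cv2.boundingRect(big(mask(cv2.imread(f'pics/{n}.png'),(45,80,20),(80,255,255),b)))
print('wrist green',g('wrist21',(280,150,360,300)),'expected top',proj(W,[.4925,-.27,.18]))
for n in('side0','side21'):print(n,g(n,(300,380,340,440)))
from workcell import workorder
print(workorder.finish_job())
E
```

```text
37.8 board [-132.4 -337.9] tipz 173.9896258805632 yaw_y 77.80688170951305 [-0.3 -0.8 -0.1] [0.04 0.03 0.02] q6 -2.073745277316498 gap 1.0017142901820772
wrist green (307, 193, 32, 55) expected top [321.5396067  234.67159388]
side0 (312, 395, 14, 31)
side21 (312, 394, 14, 32)
the job is handed in; nothing more can be done
None
```

I've handed the job in at 37.8 s: the gate is fully open, the counter covers the home spot (measured within about 2 mm of its centre), and the stylus is hung upright back in its slot. No verdict came back.

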